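# Load the tube block into the bench shaker

## Task

Load the aluminium tube block into the pocket of the bench shaker: tuck the tongue at one end of the block (either end) under the yellow hold-down lip, then press the other end down past the red spring catch until it snaps over the other tongue. Leave the block flat and square on the pocket floor with the catch sprung fully back, and leave the amber vial, the beaker and the timer where they stand.

Things in the scene. Friction and masses are not known exactly. Their poses are not given: they have to be found in the camera images.
- tube_block: Loose aluminium block, ten dark wells on top, 0.3 to 0.55 kg, the same both ways round. Body 104 (x) x 46 (y) x 45 (z) mm; at the foot of each end a tongue 40 wide, 9 thick sticks out 16 mm along x (136 overall). Origin: centre of underside; x along its length. Starts flat on the worktop. Grip across y; in the shaker keep fingertips 14 mm or more above its underside.
- shaker: Fixed white bench shaker, 194 x 116 mm and 44 mm high to its grey platform. Origin at the centre of its underside on the worktop, z up. The yellow hold-down lip is at its -x end (towards the robot), the red catch at its +x end. Control panel on the -x face.
- seat (a point): Centre of the pocket floor, 44 mm above the shaker's origin, same axes. The seated block's origin lies here, its x along the seat's x, either way round. Four side guides, 12 mm high, at x = -45..-15 and 15..45 mm, leave 1.5 mm beside the block on each side. Under the catch a stop 8 mm high has its face at x = +69.5 mm.
- catch (a joint): Travel of the red spring catch (m): 0 sprung fully towards the pocket, up to 0.009 pushed outward along the shaker's +x. Needs about 5 N to start moving and 8 N at 7 mm.
- vial: Amber glass vial with a dark cap, 44 mm across, 76 mm high, bystander. Origin at the centre of its underside.
- cup: Clear beaker with a handle, 73 x 98 x 94 mm, bystander. Origin at the centre of its underside.
- stopclock: White digital timer, 64 x 64 x 20 mm, lying flat, bystander. Origin at the centre of its underside.
- lip (a point): Middle of the lower front edge of the yellow hold-down lip, at x = -60, z = +14 mm from the seat, same axes. The lip is 4 mm thick, 56 mm wide; its back wall's face is at x = -69 from the seat, so a tongue goes 8 mm under it. With the tongue in, the block's other end can stay raised by 11 to 17 degrees to pass above the catch.
- catch_nose (a point): Tip of the red spring catch, 44 mm wide, at x = +63, z = +10.5 mm from the seat, same axes; moves with the catch. Its top slopes up and outward to 24 mm above the floor: lower the raised end onto this slope and press (10 to 15 N on the block's top near that end) until the nose springs back over the tongue.

How it is judged:
By the outcome, as a careful person would: the job done as asked, in the order asked, and still so for the second after the job is handed in, with the robot touching nothing.
It also fails if it takes over 48 s, if anything falls off the work surface, if the arm or the gripper's body presses on something with over 40 N, if the wrist force passes 120 N, or if a joint passes its speed limit or range.

## Robot

A 6-joint arm with a two-finger parallel gripper is mounted at the origin on a cart in front of the work surface, level with it; the furniture and walls round the work are solid. World frame = base frame: x ahead of the robot, y to its left, z up, the work surface at z = 0. Lengths are in m, angles in degrees, forces in N, time in s.
With the tool pointing down it reaches from about 0.25 to 0.725 m from the base axis. Payload 9.7 kg.
Tool frame: the origin (TCP) lies at the very end of the fingers, on their centre line; the grasp point (between the pads) lies 19 mm behind it; z points along the fingers, y is the direction in which the jaws open and shut (so a half turn about z gives the same grasp; the last joint's range is limited). The gripper opens to 85 mm and grips with 20 to 120 N. Pads are 22 mm wide; open, the fingers measure 114 mm over their backs; the gripper's body (76 mm by 85 mm) begins 54 mm behind the grasp point. The pads swing forward as they close: fully open they stand 13 mm farther back than shut.
Start: joints at [67.838, 4.979, 10.078, 95.1, 0, 90], TCP at [0.207, 0.509, 0.231] pointing down, gripper open.
Joint ranges: [-179.16, 179.16], [-48.56, 103.87], [-65.8, 70.77], [-126.05, 130.52], [-82.76, 87.17], [-180, 180]. Speed limits (degrees/s): [127.2, 127.2, 147.25, 180, 180, 180].

## Interface

Orientations are given as [roll, pitch, yaw] about the fixed x, y, z axes, in that order (R = Rz(yaw) Ry(pitch) Rx(roll)).
In Python, from workcell import bot gives the robot as it stands.
- The arm moves only by the shell command python3 -m pendant 'ROWS' [FORCE]. ROWS is JSON, a list that holds one entry, the list of rows, each a list of 7 numbers: the shift along the tool's x, y, z in cm, then the turn, a rotation vector about the tool's x, y, z in rad, then the opening in per cent of the stroke, from 0 (shut) to 100 (fully open). In form: [[[dx, dy, dz, ax, ay, az, gripper], ...]]. A call has 1 to 5 rows; each row shifts and turns the pose as measured when the row begins, along the tool's axes as they then stand; what a row does not reach is not made up. A row lasts 1/12 s, in which the tool goes at most 41.7 mm and 7.16 degrees, less where a joint would pass 70% of its speed; a pose out of reach is approached as far as the arm can. A call with a gripper value outside its range is refused whole. The fingers move at their own pace and stop on an object; FORCE is the grip in N (left out, the last holds). Time passes only in rows, so rows that do not move let the fingers close. It gives the time, the measured TCP pose, the force and the opening at its end, in the units of the state.
- bot.get_obs(): the state, without advancing time (a new reading comes with each control period).
- bot.camera(name): name is "scene" or "top" or "wrist"; returns the picture (420x560x3 uint8, red, green, blue); there is no depth.
- bot.get_calibration(name): a dict with "intrinsics" (3x3 intrinsics, pixels), "pose" (4x4, takes a point from camera to world coordinates); the wrist camera has in their place "T_tool_cam" (4x4, takes a point from camera to tool coordinates, whose origin is the TCP and whose axes are the flange's). Camera axes: x right, y down, z forward; pixel columns grow to the right and rows downward; lengths in m; the calibration is good to about 2 mm. A picture is of the moment at which its call begins: read the wrist's pose just before it. get_calibration takes no time and is no camera call.
- bot.job_done(): hands the job in, once; it reports no verdict.
Trained networks look in the newest picture that a camera, given by its name, has taken for a name from the list of things; names that differ only in an ending like _2 or _b are one class to them, and where a whole thing is asked for, a point or a joint stands for the part that bears it (a point fixed in the world has none). Each returns a list of dicts, best first, with "confidence" (0 to 1); they miss things now and then, are a little off and sometimes report something else, mostly with a low value. They report only what shows in the picture. A call takes as long as a camera call.
- bot.masks_of(camera, thing): "pixels" (420x560 bool, what is visible of it) and "extent" ([left, top, right, bottom] in pixels, round what is visible of it).
- bot.mark_of(camera, thing): "uv" ([column, row] in pixels: a listed point, or the origin of a listed thing).
The state is a dict: "time": time; "q": joint angles; "qd": joint speeds; "joint_efforts": joint torques, N m; "ee_pos": TCP position; "tcp_rot": TCP orientation; "wrist_force": force on the tool from outside, world axes, zero at the start; "torque": the same for the moment, N m; "opening": finger opening in m.
Only numpy, scipy, OpenCV 4.12 (cv2) and the standard library are available. Lean on these libraries where they do the work, as an engineer would, in place of code of your own. Each camera call takes 0.05 s, during which the arm holds its last target. There are 200 camera calls.

## Working session

There is one attempt and no reset: what is moved stays moved. The work goes in short steps, Python scripts to look and compute and a shell command to move; the robot and the scene stay as the last step left them, time stands still between calls to the robot, and variables do not carry over. Pictures are saved under pics/ and viewed, about 8 in all and at most 12, crops included, and the job is handed in when it is done.

```bash
ls; mkdir -p pics
cat > h.py <<'E'
import numpy as np, cv2
from workcell import bot
from scipy.spatial.transform import Rotation as R
def tool():
    o=bot.get_obs(); T=np.eye(4); T[:3,:3]=R.from_euler('xyz',o['tcp_rot'],degrees=True).as_matrix(); T[:3,3]=o['ee_pos']; return T
def cam(n):
    c=bot.get_calibration(n); K=np.array(c['intrinsics'])
    P=np.array(c['pose']) if 'pose' in c else tool()@np.array(c['T_tool_cam'])
    return K,P
def px2w(n,uv,z,KP=None):
    K,P=KP or cam(n); d=P[:3,:3]@np.linalg.inv(K)@np.array([uv[0],uv[1],1.]); return P[:3,3]+d*(z-P[2,3])/d[2]
def w2px(n,p,KP=None):
    K,P=KP or cam(n); q=K@(P[:3,:3].T@(np.atleast_2d(p)-P[:3,3]).T); return (q[:2]/q[2]).T
def snap(n,f=None):
    KP=cam(n); im=bot.camera(n)
    if f: cv2.imwrite('pics/'+f,cv2.cvtColor(im,cv2.COLOR_RGB2BGR))
    return im,KP
E
python3 - <<'E'
from h import *
o=bot.get_obs(); print({k:np.round(v,3) for k,v in o.items()})
ims=[]
for n in ['top','scene']:
    im,KP=snap(n,n+'0.png'); ims.append(im); print(n,np.round(KP[1],3).tolist(),KP[0][0,0])
    for t,z in [('tube_block',0),('shaker',0),('seat',.044),('lip',.058),('catch_nose',.0545),('vial',0),('cup',0),('stopclock',0)]:
        for m in bot.mark_of(n,t)[:2]: print(t,round(m['confidence'],2),np.round(m['uv']),np.round(px2w(n,m['uv'],z,KP),3))
print(bot.get_calibration('wrist'))
E
```

```text
pics
{'time': np.float64(0.0), 'q': array([6.7838e+01, 5.0100e+00, 1.0034e+01, 9.5101e+01, 1.0000e-03,
       9.0000e+01]), 'qd': array([-0.077,  0.05 ,  0.016,  0.016,  0.075, -0.075]), 'joint_efforts': array([ 1.0000e-03, -5.2039e+01,  4.6480e+01,  1.6000e-02,  0.0000e+00,
        0.0000e+00]), 'ee_pos': array([0.207, 0.509, 0.231]), 'tcp_rot': array([-1.79923e+02, -1.00000e-03,  1.57838e+02]), 'wrist_force': array([0.077, 0.12 , 0.73 ]), 'torque': array([ 0.009, -0.025,  0.019]), 'opening': np.float64(0.085)}
top [[0.024, -0.983, 0.183, 0.303], [-1.0, -0.026, -0.004, -0.102], [0.009, -0.183, -0.983, 1.315], [0.0, 0.0, 0.0, 1.0]] 480.0535432564681
tube_block 0.61 [146. 240.] [0.447 0.265 0.   ]
shaker 0.79 [361. 208.] [ 0.554 -0.327  0.   ]
seat 0.73 [362. 206.] [ 0.549 -0.322  0.044]
lip 0.92 [362. 227.] [ 0.49  -0.318  0.058]
catch_nose 0.63 [359. 187.] [ 0.601 -0.312  0.054]
catch_nose 0.16 [244. 247.] [ 0.431 -0.008  0.054]
vial 0.71 [417. 238.] [ 0.471 -0.481  0.   ]
cup 0.71 [423. 185.] [ 0.624 -0.502  0.   ]
stopclock 0.57 [248. 246.] [ 0.439 -0.016  0.   ]
scene [[0.906, -0
[... 378 characters left out ...]
239.] [ 0.552 -0.302  0.044]
catch_nose 0.62 [340. 231.] [ 0.618 -0.307  0.054]
vial 0.63 [324. 300.] [ 0.472 -0.474  0.   ]
stopclock 0.66 [238. 212.] [ 0.431 -0.008  0.   ]
{'intrinsics': array([[350.17292607,   0.        , 276.27294131],
       [  0.        , 350.17292607, 212.30209075],
       [  0.        ,   0.        ,   1.        ]]), 'T_tool_cam': array([[ 5.91509164e-04, -9.60053488e-01, -2.79815923e-01,
         7.05911661e-02],
       [ 9.99999823e-01,  5.87293834e-04,  9.89063289e-05,
         1.83873929e-03],
       [ 6.93787999e-05, -2.79815931e-01,  9.60053665e-01,
        -1.42306327e-01],
       [ 0.00000000e+00,  0.00000000e+00,  0.00000000e+00,
         1.00000000e+00]])}
```

```bash
python3 -c "
import cv2,numpy as np
a=cv2.imread('pics/top0.png');b=cv2.imread('pics/scene0.png')
a=cv2.resize(a[130:330,80:480],(800,400),interpolation=3)
cv2.imwrite('pics/a.png',a)"
```

```text
(no output)
```

View pics/a.png

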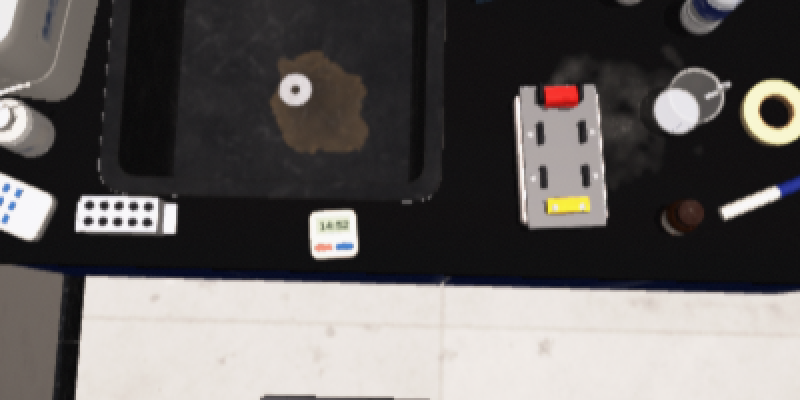

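View pics/scene0.png

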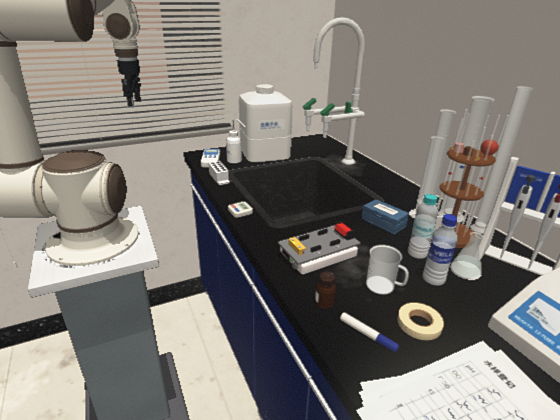

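The block lies at the left along world y (crop px ~125,215), with a tongue at each end. The shaker is at the right, red catch at crop (561,95) on the far side and yellow lip at (568,205) on the near side. The timer lies between them, and the vial and beaker are to the right of the shaker. Next I'll write a planner that computes rows.

```bash
cat >> h.py <<'E'
def pose(p,yaw,tilt=0,tiltyaw=None):
    "tool down at yaw, then tilted by tilt deg about world axis -(y of yaw frame): +x side of the load goes up"
    T=np.eye(4); a=R.from_euler('z',yaw,degrees=True)*R.from_euler('y',-tilt,degrees=True)*R.from_euler('x',180,degrees=True)
    T[:3,:3]=a.as_matrix(); T[:3,3]=p; return T
def plan(A,B,n):
    rel=R.from_matrix(A[:3,:3].T@B[:3,:3]).as_rotvec(); out=[]
    for i in range(n):
        Ri=R.from_matrix(A[:3,:3])*R.from_rotvec(rel*i/n)
        d=Ri.inv().apply((B[:3,3]-A[:3,3])/n)*100
        out.append([*np.round(d,2).tolist(),*np.round(rel/n,3).tolist()])
    for r in out: print(r)
E
python3 - <<'E'
from h import *
plan(tool(),pose([.447,.268,.16],90),10)
E
```

```text
[-3.13, -1.33, 0.71, -0.0, 0.0, 0.118]
[-3.26, -0.95, 0.71, -0.0, 0.0, 0.118]
[-3.35, -0.56, 0.71, -0.0, 0.0, 0.118]
[-3.4, -0.16, 0.71, -0.0, 0.0, 0.118]
[-3.39, 0.24, 0.71, -0.0, 0.0, 0.118]
[-3.34, 0.64, 0.71, -0.0, 0.0, 0.118]
[-3.24, 1.03, 0.71, -0.0, 0.0, 0.118]
[-3.1, 1.41, 0.71, -0.0, 0.0, 0.118]
[-2.91, 1.76, 0.71, -0.0, 0.0, 0.118]
[-2.68, 2.09, 0.71, -0.0, 0.0, 0.118]
```

```bash
python3 -m pendant '[[[-3.1,-1.3,0.6,0,0,0.118,100],[-3.3,-0.95,0.6,0,0,0.118,100],[-3.35,-0.55,0.7,0,0,0.118,100],[-3.4,-0.15,0.7,0,0,0.118,100],[-3.4,0.25,0.7,0,0,0.118,100]]]'
python3 -m pendant '[[[-3.3,0.65,0.7,0,0,0.118,100],[-3.2,1.0,0.7,0,0,0.118,100],[-3.1,1.4,0.7,0,0,0.118,100],[-2.9,1.75,0.7,0,0,0.118,100],[-2.7,2.1,0.7,0,0,0.118,100]]]'
cat >> h.py <<'E'
from scipy.optimize import minimize
def box(x0,x1,y0,y1,z0,z1): return np.array([[x,y,z] for x in(x0,x1) for y in(y0,y1) for z in(z0,z1)])
BLOCK=[box(-.052,.052,-.023,.023,0,.045),box(-.068,.068,-.020,.020,0,.009)]
SHAKER=[box(-.097,.097,-.058,.058,0,.044)]
def render(parts,s,n,KP,z=0,S=4):
    Rz=R.from_euler('z',s[2]).as_matrix(); m=np.zeros((420*S,560*S),np.uint8)
    for b in parts:
        u=w2px(n,b@Rz.T+[s[0],s[1],z],KP); cv2.fillConvexPoly(m,cv2.convexHull(((u+.5)*S-.5).astype(np.float32)).round().astype(np.int32),1)
    return m
def fit(parts,mask,s0,n,KP,z=0):
    S=4; M=cv2.resize(mask.astype(np.float32),(560*S,420*S),interpolation=1)>.5
    def c(s):
        r=render(parts,s*[1,1,1],n,KP,z)>0; return 1-(r&M).sum()/(r|M).sum()
    s0=np.array(s0,float); best=None
    for dy in (-.1,0,.1):
        p=s0+[0,0,dy]; r=minimize(c,p,method='Nelder-Mead',options=dict(initial_simplex=[p,p+[.008,0,0],p+[0,.008,0],p+[0,0,.08]],xatol=1e-4,fatol=1e-4))
        if best is None or r.fun<best.fun: best=r
    return best.x,1-best.fun
E
python3 - <<'E'
from h import *
im,KP=snap('wrist','w1.png')
r=bot.masks_of('wrist','tube_block')
print(np.round(tool(),4).tolist(),[(m['confidence'],m['extent']) for m in r])
s,f=fit(BLOCK,r[0]['pixels'],[.448,.267,np.pi/2],'wrist',KP); print(s,np.degrees(s[2]),f)
for t,z in (('tube_block',0),): print([px2w('wrist',m['uv'],z,KP) for m in bot.mark_of('wrist',t)])
c,_=cv2.findContours(render(BLOCK,s,'wrist',KP,S=1),0,1); im=im.copy(); cv2.drawContours(im,c,-1,(0,255,0),1)
c,_=cv2.findContours(r[0]['pixels'].astype(np.uint8),0,1); cv2.drawContours(im,c,-1,(255,0,255),1)
cv2.imwrite('pics/w1f.png',im[:,:,::-1])
E
```

```text
time: 1.32
ee_pos: [0.3274, 0.3894, 0.1975]
tcp_rot: [179.9, -0.1, 123.4]
wrist_force: [0.8, 0.6, -0.3]
opening: 0.0854
time: 1.73
ee_pos: [0.4487, 0.26, 0.1612]
tcp_rot: [179.9, -0.3, 87.9]
wrist_force: [1.0, 1.0, -0.3]
opening: 0.0854
[[0.0401, 0.9992, 0.001, 0.4499], [0.9992, -0.0401, 0.0028, 0.2579], [0.0029, 0.0009, -1.0, 0.16], [0.0, 0.0, 0.0, 1.0]] [(0.61, [243.5, 98.2, 310.0, 256.0])]
[0.45141524 0.27424128 1.57721243] 90.36761578962269 0.972084577676974
[array([0.45349486, 0.27227949, 0.        ])]
```

View pics/w1f.png

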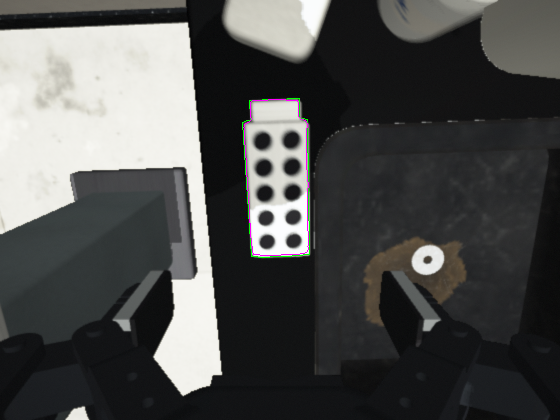

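The fit contour follows the block (px 245–310 × 98–256), giving (0.4514, 0.2742), yaw 90.4°. Descending now.

Run:
```python
from h import *
A=tool();plan(A,pose([.4514,.2742,.09],90.4),3)
```

```text
[0.48, 0.07, 2.36, 0.0, -0.001, -0.014]
[0.49, 0.08, 2.36, 0.0, -0.001, -0.014]
[0.49, 0.08, 2.36, 0.0, -0.001, -0.014]
```

```bash
python3 -m pendant '[[[0.5,0.1,2.3,0,-0.001,-0.014,100],[0.5,0.1,2.3,0,-0.001,-0.014,100],[0.5,0.1,2.3,0,-0.001,-0.014,100],[0,0,0,0,0,0,100]]]'
python3 - <<'E'
from h import *
A=tool();print(bot.get_obs()['wrist_force']);plan(A,pose([.4514,.2742,.017],90.4),3)
E
```

```text
time: 2.22
ee_pos: [0.4524, 0.2771, 0.0923]
tcp_rot: [179.7, -0.2, 90.8]
wrist_force: [0.3, 0.1, -0.7]
opening: 0.0856
[ 0.25437083  0.06759577 -0.6796005 ]
[-0.11, -0.05, 2.51, 0.002, -0.001, 0.002]
[-0.1, -0.04, 2.51, 0.002, -0.001, 0.002]
[-0.1, -0.04, 2.51, 0.002, -0.001, 0.002]
```

```bash
python3 -m pendant '[[[-0.1,-0.05,2.5,0.002,-0.001,0.002,100],[-0.1,-0.05,2.5,0.002,-0.001,0.002,100],[-0.1,-0.05,2.5,0.002,-0.001,0.002,100],[0,0,0,0,0,0,100]]]'
python3 -m pendant '[[[0,0,0,0,0,0,0],[0,0,0,0,0,0,0],[0,0,0,0,0,0,0],[0,0,0,0,0,0,0],[0,0,0,0,0,0,0]]]' 70
python3 -m pendant '[[[0,0,0,0,0,0,0],[0,0,0,0,0,0,0]]]'
python3 - <<'E'
from h import *
A=tool();print(bot.get_obs()['wrist_force']);B=A.copy();B[2,3]=.16;plan(A,B,4)
E
```

```text
time: 2.55
ee_pos: [0.4503, 0.2782, 0.0201]
tcp_rot: [179.9, -0.2, 90.9]
wrist_force: [-1.1, 0.0, -0.5]
opening: 0.0854
time: 2.97
ee_pos: [0.4516, 0.281, 0.0283]
tcp_rot: [179.6, -0.4, 91.1]
wrist_force: [0.3, -0.3, -4.6]
opening: 0.0445
time: 3.13
ee_pos: [0.452, 0.2812, 0.0294]
tcp_rot: [179.5, -0.5, 91.1]
wrist_force: [0.5, -0.6, -5.1]
opening: 0.0445
[ 0.51430887 -0.57308095 -5.14162309]
[0.03, 0.03, -3.26, 0.0, 0.0, 0.0]
[0.03, 0.03, -3.26, 0.0, 0.0, 0.0]
[0.03, 0.03, -3.26, 0.0, 0.0, 0.0]
[0.03, 0.03, -3.26, 0.0, 0.0, 0.0]
```

```bash
python3 -m pendant '[[[0,0,-3.3,0,0,0,0],[0,0,-3.3,0,0,0,0],[0,0,-3.3,0,0,0,0],[0,0,-3.3,0,0,0,0],[0,0,0,0,0,0,0]]]'
python3 - <<'E'
from h import *
im,KP=snap('wrist','w2.png')
r=bot.masks_of('wrist','tube_block')
o=bot.get_obs();print(o['wrist_force'],o['torque'],[(m['confidence'],m['extent']) for m in r])
A=tool();plan(A,pose([.40,-.0,.17],45),8)
E
```

```text
time: 3.55
ee_pos: [0.4484, 0.2783, 0.1632]
tcp_rot: [179.9, -0.2, 91.1]
wrist_force: [1.2, 0.6, -3.2]
opening: 0.044
[ 0.8131929  -0.13709474 -4.4196582 ] [ 0.01540441 -0.00975299  0.01342425] [(0.68, [216.7, 138.5, 340.9, 382.2])]
[-3.46, -0.66, -0.16, -0.0, 0.0, 0.1]
[-3.51, -0.3, -0.16, -0.0, 0.0, 0.1]
[-3.52, 0.05, -0.16, -0.0, 0.0, 0.1]
[-3.5, 0.4, -0.16, -0.0, 0.0, 0.1]
[-3.44, 0.75, -0.16, -0.0, 0.0, 0.1]
[-3.35, 1.09, -0.16, -0.0, 0.0, 0.1]
[-3.22, 1.42, -0.16, -0.0, 0.0, 0.1]
[-3.06, 1.74, -0.16, -0.0, 0.0, 0.1]
```

View pics/w2.png

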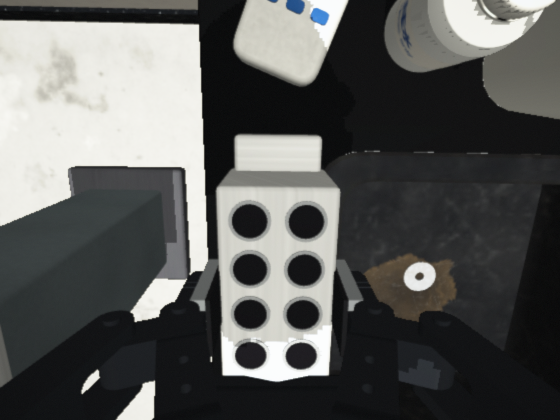

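The block is held level, but high: its top front edge at row ~188 (cols 217–340) puts its top only 14 mm behind the TCP, and its centre about 9 mm towards tool −x. The grip is shallow, so I'll set it down and regrip lower and centred.

```bash
python3 -m pendant '[[[0,0,3.3,0,0,0,0],[0,0,3.3,0,0,0,0],[0,0,3.3,0,0,0,0],[0,0,2.7,0,0,0,0],[0,0,0,0,0,0,0]]]'
python3 -m pendant '[[[0,0,0.5,0,0,0,0],[0,0,0,0,0,0,0]]]'
```

```text
time: 4.07
ee_pos: [0.4473, 0.2777, 0.0237]
tcp_rot: [-180.0, -0.1, 91.0]
wrist_force: [5.5, 4.2, 9.4]
opening: 0.0444
time: 4.23
ee_pos: [0.4472, 0.2777, 0.0243]
tcp_rot: [179.9, -0.2, 91.0]
wrist_force: [1.1, 0.3, -4.6]
opening: 0.0445
```

```bash
python3 -m pendant '[[[0,0,0.4,0,0,0,0],[0,0,0.2,0,0,0,0]]]'
python3 -m pendant '[[[0,0,0.4,0,0,0,0],[0,0,0.2,0,0,0,0]]]'
```

```text
time: 4.4
ee_pos: [0.4474, 0.278, 0.0234]
tcp_rot: [179.7, -0.4, 91.0]
wrist_force: [-7.3, -4.4, 22.3]
opening: 0.0447
time: 4.57
ee_pos: [0.4473, 0.278, 0.0235]
tcp_rot: [179.5, -0.5, 91.0]
wrist_force: [-5.1, -3.1, 14.3]
opening: 0.0445
```

```bash
python3 -m pendant '[[[0,0,0,0,0,0,66],[0,0,0,0,0,0,66],[0,0,0,0,0,0,66]]]'
python3 - <<'E'
from h import *
o=bot.get_obs();print(o['ee_pos'],o['wrist_force'],o['opening'])
A=tool();plan(A,pose([A[0,3],.2715,.016],90.7),2)
E
```

```text
time: 4.82
ee_pos: [0.4462, 0.2772, 0.022]
tcp_rot: [179.6, -0.5, 91.0]
wrist_force: [-0.5, 0.7, 0.2]
opening: 0.0565
[0.44622038 0.27716753 0.02204089] [-0.5004996   0.65450861  0.24090822] 0.056461626283736924
[-0.29, -0.01, 0.3, 0.004, -0.004, 0.003]
[-0.28, -0.01, 0.3, 0.004, -0.004, 0.003]
```

```bash
python3 -m pendant '[[[-0.3,0,0.3,0.004,-0.004,0.003,66],[-0.3,0,0.3,0.004,-0.004,0.003,66],[0,0,0,0,0,0,66]]]'
python3 -m pendant '[[[0,0,0.1,0,0,0,0],[0,0,0.1,0,0,0,0],[0,0,0.1,0,0,0,0],[0,0,0,0,0,0,0],[0,0,0,0,0,0,0]]]' 90
```

```text
time: 5.07
ee_pos: [0.4451, 0.27, 0.0128]
tcp_rot: [-179.8, 0.1, 90.7]
wrist_force: [-0.0, -0.1, 0.0]
opening: 0.0565
time: 5.48
ee_pos: [0.4457, 0.2698, 0.0117]
tcp_rot: [-179.8, 0.1, 90.6]
wrist_force: [0.1, 0.4, 0.8]
opening: 0.045
```

TCP is 11.7 mm above the underside, less than the 14 mm asked for, so I'll reopen slightly and raise it.

```bash
python3 -m pendant '[[[0,0,0,0,0,0,62],[0,0,0,0,0,0,62],[0,0,-0.5,0,0,0,62],[0,0,0,0,0,0,62]]]'
python3 -m pendant '[[[0,0,0,0,0,0,0],[0,0,0,0,0,0,0],[0,0,0,0,0,0,0],[0,0,0,0,0,0,0]]]' 90
python3 - <<'E'
from h import *
o=bot.get_obs();print(o['ee_pos'],o['wrist_force'],o['opening'])
A=tool();B=A.copy();B[2,3]+=.14;plan(A,B,1);A=B;plan(A,pose([.42,.0,.17],45),8)
E
```

```text
time: 5.82
ee_pos: [0.4454, 0.2696, 0.0161]
tcp_rot: [-179.7, 0.1, 90.6]
wrist_force: [1.1, 0.0, 0.1]
opening: 0.0528
time: 6.15
ee_pos: [0.4456, 0.2696, 0.0163]
tcp_rot: [-179.8, 0.1, 90.6]
wrist_force: [0.6, 0.4, 1.4]
opening: 0.0445
[0.44561887 0.26959331 0.01634861] [0.55782778 0.37042226 1.37091999] 0.04451329352853925
[-0.04, -0.06, -14.0, 0.0, 0.0, 0.0]
[-3.37, -0.36, -0.16, -0.0, 0.001, 0.099]
[-3.39, -0.02, -0.16, -0.0, 0.001, 0.099]
[-3.37, 0.32, -0.16, -0.0, 0.001, 0.099]
[-3.32, 0.65, -0.17, -0.0, 0.001, 0.099]
[-3.24, 0.98, -0.17, -0.0, 0.001, 0.099]
[-3.13, 1.29, -0.17, -0.0, 0.001, 0.099]
[-2.98, 1.6, -0.17, -0.0, 0.001, 0.099]
[-2.81, 1.89, -0.17, -0.0, 0.001, 0.099]
```

```bash
python3 -m pendant '[[[0,0,-2,0,0,0,0],[0,0,-4,0,0,0,0],[0,0,-4,0,0,0,0],[0,0,-4,0,0,0,0],[-3.4,-0.4,-1,0,0,0.1,0]]]'
python3 -m pendant '[[[-3.4,0,-0.5,0,0,0.1,0],[-3.4,0.3,-0.5,0,0,0.1,0],[-3.3,0.6,-0.2,0,0,0.1,0],[-3.2,1,-0.2,0,0,0.1,0],[-3.1,1.3,-0.2,0,0,0.1,0]]]'
python3 - <<'E'
from h import *
o=bot.get_obs();print(o['ee_pos'],o['wrist_force'],o['opening'])
A=tool();plan(A,pose([.45,-.315,.2],0,14),10)
im,KP=snap('top')
r=bot.masks_of('top','shaker'); print([(m['confidence'],m['extent']) for m in r])
s,f=fit(SHAKER,r[0]['pixels'],[.55,-.322,0],'top',KP); print(s,np.degrees(s[2]),f)
E
```

```text
time: 6.57
ee_pos: [0.439, 0.2364, 0.1639]
tcp_rot: [-179.0, 0.6, 85.2]
wrist_force: [0.4, -0.6, -3.7]
opening: 0.0444
time: 6.98
ee_pos: [0.4216, 0.0646, 0.1844]
tcp_rot: [-179.5, 0.9, 55.5]
wrist_force: [1.8, -0.0, -2.6]
opening: 0.0445
[0.42161875 0.06462638 0.18437247] [ 1.80644742 -0.03531609 -2.56763722] 0.04453621861244295
[-2.97, 2.38, -0.13, -0.012, 0.024, 0.096]
[-2.72, 2.66, -0.17, -0.012, 0.024, 0.096]
[-2.45, 2.91, -0.2, -0.012, 0.024, 0.096]
[-2.15, 3.14, -0.22, -0.012, 0.024, 0.096]
[-1.84, 3.33, -0.23, -0.012, 0.024, 0.096]
[-1.5, 3.49, -0.23, -0.012, 0.024, 0.096]
[-1.15, 3.63, -0.22, -0.012, 0.024, 0.096]
[-0.79, 3.72, -0.2, -0.012, 0.024, 0.096]
[-0.43, 3.78, -0.17, -0.012, 0.024, 0.096]
[-0.06, 3.81, -0.13, -0.012, 0.024, 0.096]
[(0.97, [339.5, 170.5, 386.7, 245.4])]
[ 0.55051288 -0.3162566   0.06370361] 3.6499479035856877 0.927084729535663
```

```bash
python3 -m pendant '[[[-3.0,2.4,-0.2,-0.012,0.024,0.096,0],[-2.7,2.7,-0.2,-0.012,0.024,0.096,0],[-2.4,2.9,-0.2,-0.012,0.024,0.096,0],[-2.1,3.1,-0.2,-0.012,0.024,0.096,0],[-1.8,3.3,-0.2,-0.012,0.024,0.096,0]]]'
python3 -m pendant '[[[-1.5,3.5,-0.2,-0.012,0.024,0.096,0],[-1.1,3.6,-0.2,-0.012,0.024,0.096,0],[-0.8,3.7,-0.2,-0.012,0.024,0.096,0],[-0.4,3.8,-0.2,-0.012,0.024,0.096,0],[0,3.8,-0.1,-0.012,0.024,0.096,0]]]'
python3 -m pendant '[[[0,0,0,0,0,0,0],[0,0,0,0,0,0,0]]]'
python3 - <<'E'
from h import *
T=tool(); im,KP=snap('wrist','w3.png')
print(T[:3,3],bot.get_obs()['tcp_rot'],bot.get_obs()['wrist_force'])
for t,z in [('seat',.044),('lip',.058),('catch_nose',.0545)]:
    for m in bot.mark_of('wrist',t)[:2]: print(t,round(m['confidence'],2),np.round(m['uv']),np.round(px2w('wrist',m['uv'],z,KP),4))
E
```

```text
time: 7.5
ee_pos: [0.4359, -0.1255, 0.1905]
tcp_rot: [178.5, -6.6, 27.7]
wrist_force: [1.7, -0.2, -4.2]
opening: 0.0446
time: 7.92
ee_pos: [0.4469, -0.3233, 0.1951]
tcp_rot: [-179.7, -14.1, -1.4]
wrist_force: [1.5, 0.5, -3.8]
opening: 0.0444
time: 8.08
ee_pos: [0.4455, -0.3293, 0.1925]
tcp_rot: [-179.6, -14.0, -2.1]
wrist_force: [-0.4, 0.5, -4.7]
opening: 0.0446
[ 0.44550194 -0.32933518  0.19251907] [-179.65464943  -14.02596947   -2.08044293] [ 0.06044188 -1.04548953 -4.86430252]
seat 0.62 [260. 125.] [ 0.545  -0.3168  0.044 ]
catch_nose 0.83 [250.  45.] [ 0.6085 -0.3109  0.0545]
```

View pics/w3.png

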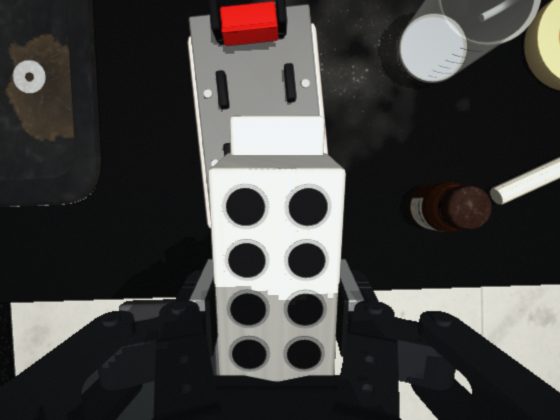

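The block's tongue (row 117, cols 231–323) puts the block centre within about 0.5 mm of the TCP. The shaker platform shows its far edge at rows ~8–15, the red catch at (250,25) and the far guides at (222,90) and (290,82). Next I'll fit the shaker from this picture.

```bash
cat >> h.py <<'E'
def fitv(parts,mask,valid,s0,n,KP,z=0):
    S=4; up=lambda a:cv2.resize(a.astype(np.float32),(560*S,420*S),interpolation=1)>.5
    M,V=up(mask),up(valid)
    c=lambda s:((((render(parts,s,n,KP,z)>0)^M)&V).sum())/S/S
    b=None
    for d in (-.05,0,.05):
        p=np.array(s0)+[0,0,d]; r=minimize(c,p,method='Nelder-Mead',options=dict(initial_simplex=[p,p+[.008,0,0],p+[0,.008,0],p+[0,0,.05]],xatol=1e-5,fatol=.1))
        if b is None or r.fun<b.fun:b=r
    return b.x,b.fun
E
python3 - <<'E'
from h import *
im,KP=snap('wrist')
r=bot.masks_of('wrist','shaker'); print([(m['confidence'],m['extent']) for m in r])
b=bot.masks_of('wrist','tube_block')[0]; print(b['confidence'],b['extent'])
v=np.ones((420,560),bool); v[175:]=0; v[:50,212:295]=0
v&=~(cv2.dilate(b['pixels'].astype(np.uint8),np.ones((9,9)))>0)
s,f=fitv(SHAKER,r[0]['pixels'],v,[.55,-.316,.064],'wrist',KP); print(s,np.degrees(s[2]),f)
im=im.copy()
Rz=R.from_euler('z',s[2]).as_matrix()
pts=[]
for sy in(-1,1):
  for x0 in(-.045,.015):
    q=np.array([[x0,sy*.0245,.056],[x0+.03,sy*.0245,.056]])@Rz.T+[s[0],s[1],0]; u=w2px('wrist',q,KP).round().astype(int); cv2.line(im,tuple(map(int,u[0])),tuple(map(int,u[1])),(0,255,0),1)
q=np.array([[.063,-.022,.0545],[.063,.022,.0545]])@Rz.T+[s[0],s[1],0];u=w2px('wrist',q,KP).round().astype(int);cv2.line(im,tuple(map(int,u[0])),tuple(map(int,u[1])),(0,255,255),1)
c,_=cv2.findContours(render(SHAKER,s,'wrist',KP,S=1),0,1); cv2.drawContours(im,c,-1,(255,0,255),1)
cv2.imwrite('pics/w4.png',cv2.resize(im[0:200,160:400],(720,600),interpolation=0)[:,:,::-1])
E
```

```text
[(0.6, [193.0, 0.0, 328.7, 190.2])]
0.86 [208.4, 116.7, 345.5, 382.8]
[ 0.54406995 -0.31671525  0.08829939] 5.059182156122656 1193.6875
```

View pics/w4.png

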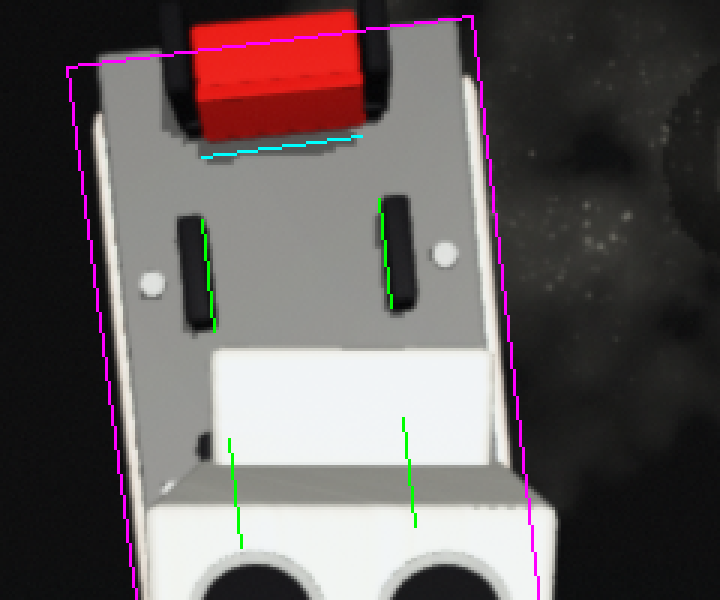

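The mask is too coarse: its contour is off the platform edges, and the projected nose line falls about 6 px (zoomed ×3: row ~145 vs 130) short of the real nose edge. I'll fit on the sharp points read from this picture instead: nose edge (203,140)–(366,121) and the inner feet of the guides.

Run:
```python
from h import *
from scipy.optimize import least_squares
K,P=KP=cam('wrist')
Z=np.array([[203,140],[366,121],[203,215],[213,328],[382,200],[392,312]],float)/3+[160,0]-1/3
W=np.array([[.063,.022,.0545],[.063,-.022,.0545],[.045,.0245,.044],[.015,.0245,.044],[.045,-.0245,.044],[.015,-.0245,.044]])
def res(s,dz=0):
    w=W@R.from_euler('z',s[2]).as_matrix().T+[s[0],s[1],dz if len(s)<4 else s[3]]; return (w2px('wrist',w,KP)-Z).ravel()
for s0 in ([.55,-.316,.06],[.55,-.316,.06,0]):
    r=least_squares(res,s0); print(np.round(r.x,4),np.degrees(r.x[2]),np.round(r.fun.reshape(-1,2),1).tolist())
```

```text
[ 0.5486 -0.3159  0.0602] 3.451611257791663 [[0.7, -0.5], [-0.7, 0.8], [1.5, 1.3], [1.5, -1.3], [-1.4, 0.9], [-1.6, -1.2]]
[ 0.5449 -0.3164  0.0602  0.0105] 3.4470320834859094 [[-0.4, -1.5], [0.1, -0.3], [0.5, 1.3], [0.6, -0.0], [-0.4, 0.8], [-0.5, -0.2]]
```

```bash
cat >> h.py <<'E'
SEAT=np.array([.549,-.3145,.044]); SY=3.45; DZ=.0163
def tcp_for(tip,tilt,seat=None):
    "tip: seat-frame position of the lower edge of the -x tongue tip"
    s=SEAT if seat is None else seat
    p=s+R.from_euler('z',SY,degrees=True).apply(tip)
    B=pose([0,0,0],SY,tilt); Rb=R.from_euler('z',SY,degrees=True)*R.from_euler('y',-tilt,degrees=True)
    B[:3,3]=p+Rb.apply([.068,0,DZ]); return B
def tip_now(dz=None):
    "seat-frame tip position and tilt/yaw as measured"
    T=tool(); Rb=T[:3,:3]@np.diag([1,-1,-1.]); p=T[:3,3]+Rb@[-.068,0,-DZ]
    return R.from_euler('z',-SY,degrees=True).apply(p-SEAT)
E
python3 - <<'E'
from h import *
B=tcp_for([-.050,0,.035],14);print(B[:3,3]);plan(tool(),B,4)
E
```

```text
[ 0.56101497 -0.31377566  0.11126651]
[2.26, -0.42, 2.7, 0.004, -0.001, -0.022]
[2.27, -0.35, 2.7, 0.004, -0.001, -0.022]
[2.28, -0.29, 2.7, 0.004, -0.001, -0.022]
[2.28, -0.23, 2.7, 0.004, -0.001, -0.022]
```

```bash
python3 -m pendant '[[[2.3,-0.4,2.7,0.004,0,-0.022,0],[2.3,-0.35,2.7,0.004,0,-0.022,0],[2.3,-0.3,2.7,0.004,0,-0.022,0],[2.3,-0.2,2.4,0.004,0,-0.022,0],[0,0,0,0,0,0,0]]]'
python3 - <<'E'
from h import *
print(np.round(tip_now(),4)); B=tcp_for([-.050,0,.035],14);plan(tool(),B,1)
im,KP=snap('wrist','w5.png')
cv2.imwrite('pics/w5c.png',cv2.resize(im[0:200,150:410],(780,600),interpolation=0)[:,:,::-1])
E
```

```text
time: 8.85
ee_pos: [0.5678, -0.3112, 0.1164]
tcp_rot: [179.5, -14.5, 3.9]
wrist_force: [-2.3, 1.3, -5.0]
opening: 0.0445
[-0.0428  0.0015  0.0396]
[-0.8, 0.21, 0.32, 0.006, -0.009, 0.008]
```

View pics/w5c.png

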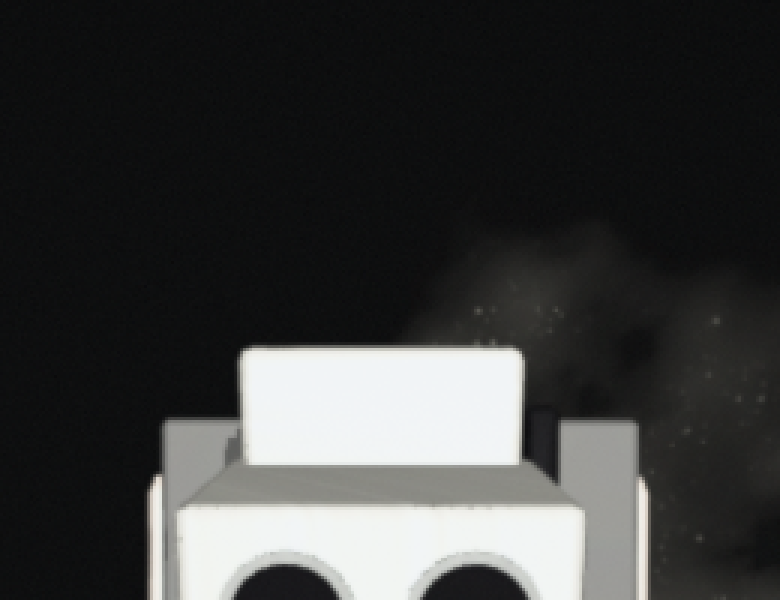

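The platform's far corners are at zoomed (162,420) and (638,420), mid 400, against block mid 381. I'll convert that to metres, with roll and yaw included.

Run:
```python
from h import *
KP=cam('wrist')
L=px2w('wrist',(150+161.5/3,420/3-.3),.044,KP);r=px2w('wrist',(150+638/3,420/3-.3),.044,KP)
ty=tool()[:3,1]; c=(L+r)/2
print(L,r,np.linalg.norm(L-r),np.degrees(np.arctan2(*(L-r)[[0,1]])),c,'tool y dir',ty)
a=R.from_euler('z',SY,degrees=True)
for corr in (0,-.0021): print(corr, a.inv().apply(c+ty*corr-SEAT))
print(np.round(tip_now(),4),bot.get_obs()['tcp_rot'])
B=tcp_for([-.052,0,.012],14);plan(tool(),B,3)
```

```text
[ 0.63758387 -0.25869863  0.044     ] [ 0.64451594 -0.36189838  0.044     ] 0.10343230895919164 -3.842867574117425 [ 0.64104991 -0.31029851  0.044     ] tool y dir [ 0.06506225 -0.99784958  0.00794483]
0 [ 9.21359186e-02 -1.34545130e-03 -1.38777878e-17]
-0.0021 [ 9.21256364e-02  7.54457249e-04 -1.66841451e-05]
[-0.0443  0.0015  0.041 ] [179.52987774 -14.46947796   3.84801462]
[-0.49, 0.06, 0.89, 0.002, -0.003, 0.002]
[-0.48, 0.06, 0.89, 0.002, -0.003, 0.002]
[-0.48, 0.07, 0.89, 0.002, -0.003, 0.002]
```

Consistent: with the hand-eye bias removed, the lateral error is under 1 mm, and the platform end at +92 fits x = 0.549. Going down in front of the lip.

```bash
python3 -m pendant '[[[-0.5,0.05,0.9,0.002,-0.003,0.002,0],[-0.5,0.05,0.9,0.002,-0.003,0.002,0],[-0.5,0.05,0.8,0.002,-0.003,0.002,0],[0,0,0,0,0,0,0]]]'
python3 - <<'E'
from h import *
print(np.round(tip_now(),4),bot.get_obs()['wrist_force']);B=tcp_for([-.055,0,.005],14);plan(tool(),B,1)
E
```

```text
time: 9.23
ee_pos: [0.5571, -0.3125, 0.088]
tcp_rot: [179.9, -13.9, 3.6]
wrist_force: [-0.4, 0.0, -4.6]
opening: 0.0444
[-0.0539  0.0013  0.0118] [-0.41319645  0.00548935 -4.63699897]
[-0.28, 0.15, 0.62, 0.001, 0.001, 0.002]
```

```bash
python3 -m pendant '[[[-0.1,0.15,0.65,0.001,0.001,0.002,0],[0,0,0,0,0,0,0],[0,0,0,0,0,0,0]]]'
python3 - <<'E'
from h import *
print(np.round(tip_now(),4),bot.get_obs()['tcp_rot'],bot.get_obs()['wrist_force']);B=tcp_for([-.065,0,.003],14);plan(tool(),B,3)
E
```

```text
time: 9.48
ee_pos: [0.5566, -0.3158, 0.0818]
tcp_rot: [179.9, -14.1, 3.3]
wrist_force: [0.4, 0.8, -3.8]
opening: 0.0447
[-0.0544 -0.0016  0.0055] [179.90556475 -14.08053807   3.32757034] [ 0.41863877  0.81753192 -3.82393243]
[-0.36, -0.06, -0.0, 0.001, -0.0, -0.001]
[-0.36, -0.06, -0.0, 0.001, -0.0, -0.001]
[-0.36, -0.06, -0.0, 0.001, -0.0, -0.001]
```

```bash
python3 -m pendant '[[[-0.05,-0.08,0.2,0,0,0.001,0],[-0.05,0,0.1,0,0,0,0]]]'
python3 -m pendant '[[[-0.05,-0.0,0.2,0,0,0.001,0],[0,0,0,0,0,0,0]]]'
python3 - <<'E'
from h import *
print(np.round(tip_now(),4),bot.get_obs()['tcp_rot'],bot.get_obs()['wrist_force'])
E
```

```text
time: 9.65
ee_pos: [0.5565, -0.3157, 0.0797]
tcp_rot: [179.9, -14.2, 3.2]
wrist_force: [0.1, -0.0, -5.1]
opening: 0.0448
time: 9.82
ee_pos: [0.5566, -0.3157, 0.0778]
tcp_rot: [179.9, -14.2, 3.2]
wrist_force: [-0.3, -0.4, -5.0]
opening: 0.0446
[-0.0544 -0.0014  0.0013] [179.86545618 -14.20340885   3.16347446] [-0.27721444 -0.4318028  -4.96945645]
```

```bash
python3 -m pendant '[[[-0.05,-0.12,0.15,0,0,-0.005,0],[0,0,0,0,0,0,0]]]'
python3 -m pendant '[[[-0.05,0,0.15,0,0,0,0],[0,0,0,0,0,0,0]]]'
python3 - <<'E'
from h import *
print(np.round(tip_now(),4),bot.get_obs()['tcp_rot'],bot.get_obs()['wrist_force'])
E
```

```text
time: 9.98
ee_pos: [0.5569, -0.3154, 0.077]
tcp_rot: [179.6, -14.3, 3.5]
wrist_force: [-0.5, -0.1, -4.8]
opening: 0.0447
time: 10.15
ee_pos: [0.5573, -0.3154, 0.0763]
tcp_rot: [179.6, -14.3, 3.5]
wrist_force: [-2.7, -1.2, -1.6]
opening: 0.0448
[-0.0537 -0.0016 -0.0004] [179.61514011 -14.34041605   3.53192362] [-2.73573902 -1.23805419 -1.60523179]
```

Floor contact came at tip z ≈ −0.4 mm, so the model height is right. Sliding under the lip.

```bash
python3 -m pendant '[[[-0.4,-0.1,-0.2,0.005,0.003,0,0],[-0.4,0,-0.1,0,0,0,0],[0,0,0,0,0,0,0]]]'
python3 - <<'E'
from h import *
print(np.round(tip_now(),4),bot.get_obs()['tcp_rot'],bot.get_obs()['wrist_force'])
E
```

```text
time: 10.4
ee_pos: [0.5496, -0.3158, 0.0779]
tcp_rot: [179.8, -14.7, 3.6]
wrist_force: [-1.0, -1.8, -4.3]
opening: 0.0446
[-0.0611 -0.0016  0.0009] [179.75959946 -14.67406118   3.60347382] [-1.02279143 -1.75079563 -4.27318428]
```

```bash
python3 -m pendant '[[[-0.4,0,-0.1,0.002,0.005,0,0],[-0.3,0,-0.1,0,0.005,0,0],[0,0,0,0,0,0,0]]]'
python3 - <<'E'
from h import *
print(np.round(tip_now(),4),bot.get_obs()['tcp_rot'],bot.get_obs()['wrist_force'])
E
```

```text
time: 10.65
ee_pos: [0.5419, -0.3163, 0.0778]
tcp_rot: [179.9, -15.3, 3.6]
wrist_force: [0.2, -1.8, -2.9]
opening: 0.0445
[-0.0685 -0.0016  0.0002] [179.88252948 -15.31756585   3.61367622] [ 0.21417931 -1.75939358 -2.91198161]
```

```bash
python3 -m pendant '[[[-0.25,0,-0.05,0,-0.008,0,0],[0,0,0,0,0,0,0]]]'
python3 - <<'E'
from h import *
print(np.round(tip_now(),4),bot.get_obs()['tcp_rot'],bot.get_obs()['wrist_force'])
im,KP=snap('scene','s1.png')
cv2.imwrite('pics/s1c.png',cv2.resize(im[190:290,250:390],(770,550),interpolation=2)[:,:,::-1])
E
```

```text
time: 10.82
ee_pos: [0.5387, -0.3165, 0.0776]
tcp_rot: [179.9, -14.8, 3.6]
wrist_force: [-0.6, -2.3, -4.0]
opening: 0.045
[-0.072  -0.0015  0.0004] [179.88721799 -14.8224572    3.59257724] [-0.62761653 -2.3018532  -4.03802482]
```

View pics/s1c.png

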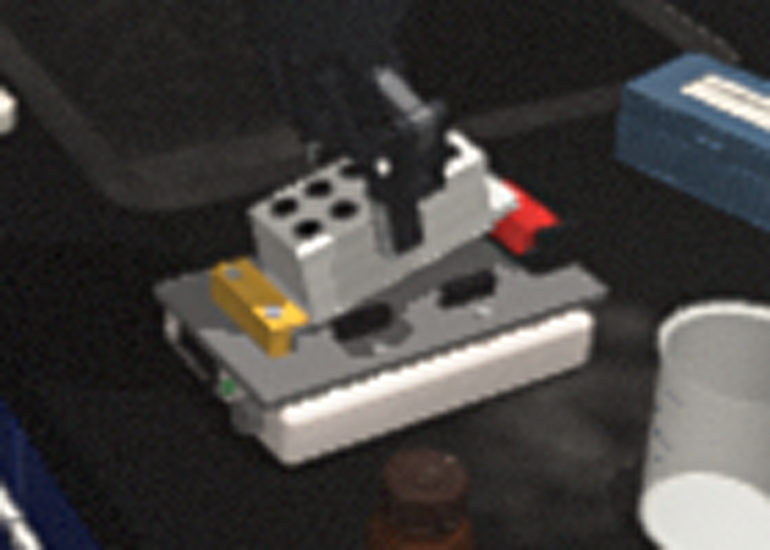

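The block sits tilted between the guides, its near foot at the yellow lip (crop ~300,320) and its raised tongue above the red catch (520,210). No wall contact yet, so I'll keep sliding until it touches.

```bash
python3 -m pendant '[[[-0.15,0,-0.04,0,-0.003,0,0],[0,0,0,0,0,0,0]]]'
python3 -m pendant '[[[-0.15,0,-0.04,0,-0.003,0,0],[0,0,0,0,0,0,0]]]'
python3 - <<'E'
from h import *
print(np.round(tip_now(),4),bot.get_obs()['tcp_rot'],bot.get_obs()['wrist_force'])
E
```

```text
time: 11.03
ee_pos: [0.5385, -0.3165, 0.0779]
tcp_rot: [179.9, -14.8, 3.7]
wrist_force: [0.4, -2.4, -5.3]
opening: 0.0445
time: 11.2
ee_pos: [0.5385, -0.3164, 0.0782]
tcp_rot: [179.9, -14.8, 3.7]
wrist_force: [1.3, -2.6, -6.1]
opening: 0.0447
[-0.0722 -0.0016  0.0011] [179.88398769 -14.77481361   3.72994547] [ 1.3230644  -2.57257255 -6.12092748]
```

```bash
python3 -m pendant '[[[-0.3,0,0.0,0,-0.003,0,0],[0,0,0,0,0,0,0]]]'
python3 -m pendant '[[[-0.3,0,0.0,0,-0.003,0,0],[0,0,0,0,0,0,0]]]'
python3 - <<'E'
from h import *
print(np.round(tip_now(),4),bot.get_obs()['tcp_rot'],bot.get_obs()['wrist_force'])
E
```

```text
time: 11.37
ee_pos: [0.5386, -0.3163, 0.0788]
tcp_rot: [179.9, -15.0, 3.9]
wrist_force: [0.0, -2.1, -5.5]
opening: 0.0445
time: 11.53
ee_pos: [0.5384, -0.3162, 0.0796]
tcp_rot: [179.8, -15.1, 4.0]
wrist_force: [-0.0, -2.5, -6.2]
opening: 0.0449
[-0.072  -0.0017  0.0021] [179.82852724 -15.11693521   4.00018342] [-0.02545304 -2.51647677 -6.22228095]
```

The tongue bottoms against the back wall, so the seat is about 3 mm nearer than estimated. A steady 2.5 N side force says the seat lies slightly further to −y too. I'll update both and swing the raised end down onto the catch slope.

```bash
sed -i 's/^SEAT=.*;  *SY/SEAT=np.array([.5462,-.3170,.044]); SY/; s/^SEAT=np.array(\[.549,-.3145,.044\])/SEAT=np.array([.5462,-.3170,.044])/' h.py; grep SEAT= h.py
python3 - <<'E'
from h import *
print(np.round(tip_now(),4)); B=tcp_for([-.0685,0,.0005],9.5);plan(tool(),B,4)
E
```

```text
SEAT=np.array([.5462,-.3170,.044]); SY=3.45; DZ=.0163
[-0.0691  0.0006  0.0021]
[0.04, 0.03, 0.21, 0.0, -0.025, 0.002]
[0.04, 0.03, 0.21, 0.0, -0.025, 0.002]
[0.05, 0.03, 0.21, 0.0, -0.025, 0.002]
[0.05, 0.03, 0.21, 0.0, -0.025, 0.002]
```

```bash
python3 -m pendant '[[[0.0,0.05,0.2,0,-0.025,0.002,0],[0.0,0.05,0.2,0,-0.025,0.002,0],[0,0,0,0,0,0,0]]]'
python3 -m pendant '[[[0,0.03,0.2,0,-0.025,0,0],[0,0.03,0.2,0,-0.025,0,0],[0,0,0,0,0,0,0]]]'
python3 - <<'E'
from h import *
o=bot.get_obs();print(np.round(tip_now(),4),o['tcp_rot'],o['wrist_force'],o['torque']);B=tcp_for([-.0685,0,.0],9.5);plan(tool(),B,1)
E
```

```text
time: 11.78
ee_pos: [0.5398, -0.3164, 0.0761]
tcp_rot: [179.9, -12.0, 3.8]
wrist_force: [0.4, -0.1, -3.7]
opening: 0.0447
time: 12.03
ee_pos: [0.5409, -0.3165, 0.0717]
tcp_rot: [-180.0, -8.9, 3.8]
wrist_force: [0.5, 0.5, -4.5]
opening: 0.0448
[-0.07    0.0005  0.0011] [-179.99038765   -8.85488131    3.77794299] [ 0.4639701   0.46730583 -4.46965145] [-0.03629015  0.16083997  0.04922611]
[0.11, 0.08, 0.06, -0.001, 0.011, 0.006]
```

```bash
python3 -m pendant '[[[0.05,0,0.2,0,-0.025,0,0],[0,0,0.2,0,-0.025,0,0],[0,0,0,0,0,0,0]]]'
python3 - <<'E'
from h import *
o=bot.get_obs();print(np.round(tip_now(),4),o['tcp_rot'],o['wrist_force'],o['torque']);B=tcp_for([-.0685,0,.0],5);plan(tool(),B,1)
E
```

```text
time: 12.28
ee_pos: [0.5416, -0.3167, 0.0683]
tcp_rot: [-180.0, -5.8, 3.8]
wrist_force: [2.1, -0.8, -4.4]
opening: 0.0446
[-0.0706  0.0003  0.0012] [-179.99207303   -5.76150655    3.75047754] [ 2.05778405 -0.82888551 -4.42511133] [-0.11402391 -0.35379223  0.00579807]
[0.22, 0.06, 0.24, -0.001, -0.013, 0.005]
```

Torque shows the far tongue is now resting on the catch. Release, retreat, then press with the fingers shut.

```bash
python3 -m pendant '[[[0,0,0,0,0,0,70],[0,0,0,0,0,0,70],[0,0,0,0,0,0,70],[0,0,0,0,0,0,70]]]'
python3 -m pendant '[[[0,0,-1,0,0,0,70],[0,0,-2,0,0,0,70],[0,0,-2,0,0,0,70],[0,0,-2,0,0,0,0],[0,0,-1,0,0,0,0]]]'
python3 - <<'E'
from h import *
o=bot.get_obs();print(o['wrist_force'],o['torque'])
im,KP=snap('scene','s2.png')
im2,KP=snap('wrist','w6.png')
a=cv2.resize(im[190:290,250:390],(560,400),interpolation=2); cv2.imwrite('pics/s2c.png',np.hstack([a[:,:400],cv2.resize(im2[0:400,80:480],(400,400))])[:,:,::-1])
E
```

```text
time: 12.62
ee_pos: [0.5413, -0.3168, 0.0681]
tcp_rot: [-180.0, -5.8, 3.8]
wrist_force: [0.2, -0.4, 0.9]
opening: 0.06
time: 13.03
ee_pos: [0.5306, -0.3165, 0.1504]
tcp_rot: [-179.8, -5.6, 3.7]
wrist_force: [0.6, 0.5, 0.8]
opening: 0.0365
[0.6473331  0.4771119  0.81294667] [-0.04588795  0.07916086  0.01281155]
```

View pics/s2c.png

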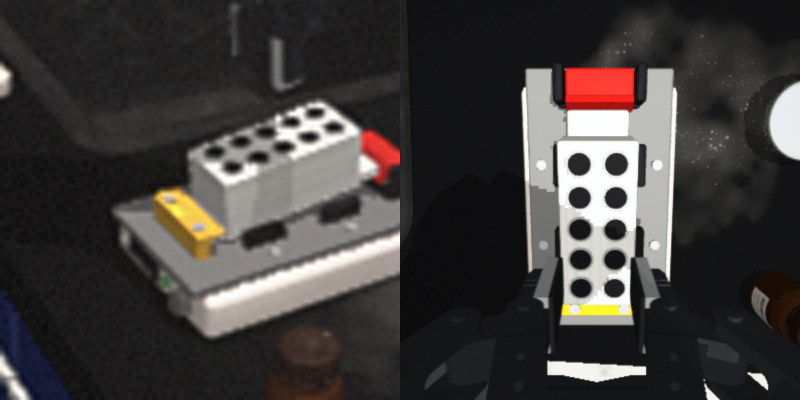

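The near tongue is under the lip, the block lies between the guides, and the far tongue rests on the red catch (right panel ~600,105), slightly raised. Moving above that end with the fingers shut.

Run:
```python
from h import *
plan(tool(),pose([.586,-.3146,.118],3.6),3)
```

```text
[1.72, 0.05, 1.24, -0.001, -0.033, 0.001]
[1.76, 0.05, 1.18, -0.001, -0.033, 0.001]
[1.79, 0.05, 1.13, -0.001, -0.033, 0.001]
```

```bash
python3 -m pendant '[[[1.7,0,1.2,0,-0.033,0,0],[1.75,0,1.2,0,-0.033,0,0],[1.8,0,1.0,0,-0.033,0,0],[0,0,0,0,0,0,0],[0,0,0,0,0,0,0]]]' 40
python3 -m pendant '[[[0,0,1.0,0,0,0,0],[0,0,0.2,0,0,0,0],[0,0,0,0,0,0,0]]]'
python3 - <<'E'
from h import *
o=bot.get_obs();print(o['wrist_force'],o['torque'])
E
```

```text
time: 13.55
ee_pos: [0.5862, -0.3132, 0.1144]
tcp_rot: [-179.8, 0.4, 3.6]
wrist_force: [0.2, 0.6, 0.5]
opening: -0.0
time: 13.8
ee_pos: [0.5866, -0.3131, 0.1014]
tcp_rot: [-179.8, 0.2, 3.6]
wrist_force: [2.3, 0.0, 4.9]
opening: -0.0001
[2.31844241 0.01547653 4.85060075] [ 0.13218075 -0.48394838 -0.02149203]
```

```bash
for i in 1; do python3 -m pendant '[[[0,0,0.5,0,0,0,0],[0,0,0.4,0,0,0,0]]]'; python3 -m pendant '[[[0,0,0.5,0,0,0,0],[0,0,0.5,0,0,0,0]]]'; done
```

```text
time: 13.97
ee_pos: [0.5873, -0.3136, 0.095]
tcp_rot: [-180.0, -0.3, 3.6]
wrist_force: [3.6, 0.9, 3.3]
opening: -0.0004
time: 14.13
ee_pos: [0.5872, -0.3141, 0.0889]
tcp_rot: [179.9, -0.5, 3.6]
wrist_force: [-11.4, 9.2, 45.7]
opening: -0.0001
```

Reached z = 0.089, the seated top height, and the force is rising on the floor. Backing off to look.

```bash
python3 -m pendant '[[[0,0,-0.6,0,0,0,0],[0,0,-2,0,0,0,0],[-1.5,0,-3,0,0,0,0],[-2,0,-3,0,0,0,0],[-2,0,-2,0,0,0,0]]]'
python3 - <<'E'
from h import *
o=bot.get_obs();print(o['wrist_force'])
im,KP=snap('scene','s3.png'); im2,KP=snap('wrist','w7.png')
for t,z in [('seat',.044),('catch_nose',.0545),('tube_block',.044)]: print(t,[(round(m['confidence'],2),np.round(m['uv']),px2w('wrist',m['uv'],z,KP).round(4)) for m in bot.mark_of('wrist',t)[:2]])
a=cv2.resize(im[190:290,280:380],(400,400),interpolation=2); cv2.imwrite('pics/s3c.png',np.hstack([a,cv2.resize(im2[30:330,180:380],(400,600))[:400]])[:,:,::-1])
E
```

```text
time: 14.55
ee_pos: [0.5258, -0.3157, 0.1895]
tcp_rot: [-179.8, 0.2, 3.6]
wrist_force: [-0.2, -0.0, 1.1]
opening: -0.0002
[-0.21632153 -0.04965944  1.09213304]
seat [(0.29, array([282., 241.]), array([ 0.4839, -0.323 ,  0.044 ]))]
catch_nose [(0.9, array([281.,  94.]), array([ 0.6078, -0.3133,  0.0545]))]
tube_block [(0.58, array([278., 173.]), array([ 0.5447, -0.3154,  0.044 ]))]
```

View pics/s3c.png

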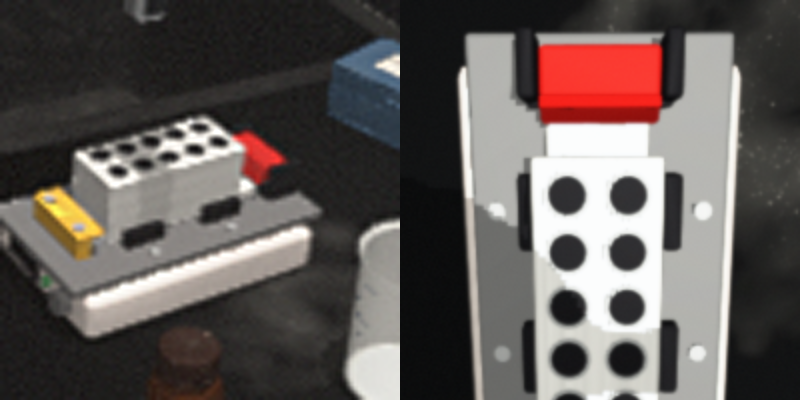

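The pictures show the block flat and square between all four guides. The far tongue is under the red nose (right panel ~600,122) and the near one is under the yellow lip. The nose mark reads x = 0.6078, against 0.6085 when the catch was free, so the catch has sprung back. The arm is clear, so I'm handing in.

```bash
python3 -m pendant '[[[0,0,-2,0,0,0,0],[0,0,0,0,0,0,0]]]'; python3 -c "
from workcell import bot
bot.job_done()"
```

```text
time: 14.97
ee_pos: [0.5261, -0.3152, 0.2036]
tcp_rot: [-179.5, 0.5, 3.6]
wrist_force: [0.5, -0.4, 1.2]
opening: 0.0001
the job is handed in; nothing more can be done
```

The block is loaded in the shaker, and I handed the job in at about 15 s. The near tongue is under the yellow lip and the red catch is over the far one.

**What I did:** My first grip was shallow and off-centre, so I set the block down and regripped it lower. I carried it over tilted about 14°, slid the tongue under the lip until it met the back wall, and lowered the far end onto the catch. Then I let go and pressed that end down with the fingers shut until it snapped in.

**Last checks:**
- **Seating:** The press ended at z = 0.0889, against 0.089 for a seated block. The last pictures show it flat and square between all four guides.
- **Catch:** The nose read x = 0.6078, against 0.6085 when the catch was free, so it has sprung back.
- **Arm:** It is clear, about 11 cm above the block's top.
- **Vial, beaker and timer:** The arm never went near them, but I did not measure their positions again at the end.

**What disagreed:**
- The wrist pictures first put the pocket about 3 mm too far away. My lateral correction was also 2–3 mm off. Contact with the wall and guides corrected both.
- A final low-confidence (0.29) network mark for the seat was plainly wrong, and I ignored it.
- The press peaked at 46 N at the fingertips once the block bottomed, more than the 10–15 N needed but well under the 120 N wrist limit.

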